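# Pack the heatsink row and close the keeper

### The job

Put away the salvaged heatsinks by pushing only: with the fingertips, push the whole row of four along its channel together, as one train, until it is fully home against the end stop; then push the tab of the sliding keeper all the way in, so that its bar closes the channel behind the row. Do not lift or tip the heatsinks or split the row, and leave the other loose parts where they lie.

Things in the scene. Friction and masses are not known exactly. Their poses are not given: they have to be found in the camera images.
- rail: dark grey U-channel fixed to the table, 340 mm long, 45 mm wide outside, 37 mm inside; floor 4 mm thick, wall tops 14 mm above the table. Origin: centre of the channel, at table height. Its x axis runs along the channel to the end stop (roughly to the robot's left), z up; the keeper is on its -y side, away from the robot. The -x end is open.
- stop_face (a point): centre of the end stop's inner face, where the row must arrive: on the channel's centre line at rail x = +160 mm, 24 mm above the table. The stop is a bright steel block 12 mm thick, its top 40 mm above the table.
- sink1_mid (a point): centre (half-way up) of heatsink 1 of 4, counted from the end stop: finned aluminium block, 30 mm along the channel, 34 mm wide, 40 mm tall, about 60 g, standing loose on the channel floor, so its top is 44 mm above the table. Its end faces are flat and full up to 38 mm above the table; the top 6 mm is stepped back 4 mm, a notch shows at each joint. At the start all four stand in a touching row, 50 to 130 mm short of the stop.
- sink2_mid (a point): centre (half-way up) of heatsink 2 of 4, counted from the end stop: finned aluminium block, 30 mm along the channel, 34 mm wide, 40 mm tall, about 60 g, standing loose on the channel floor, so its top is 44 mm above the table. Its end faces are flat and full up to 38 mm above the table; the top 6 mm is stepped back 4 mm, a notch shows at each joint. At the start all four stand in a touching row, 50 to 130 mm short of the stop.
- sink3_mid (a point): centre (half-way up) of heatsink 3 of 4, counted from the end stop: finned aluminium block, 30 mm along the channel, 34 mm wide, 40 mm tall, about 60 g, standing loose on the channel floor, so its top is 44 mm above the table. Its end faces are flat and full up to 38 mm above the table; the top 6 mm is stepped back 4 mm, a notch shows at each joint. At the start all four stand in a touching row, 50 to 130 mm short of the stop.
- sink4_mid (a point): centre (half-way up) of heatsink 4 of 4, counted from the end stop: finned aluminium block, 30 mm along the channel, 34 mm wide, 40 mm tall, about 60 g, standing loose on the channel floor, so its top is 44 mm above the table. Its end faces are flat and full up to 38 mm above the table; the top 6 mm is stepped back 4 mm, a notch shows at each joint. At the start all four stand in a touching row, 50 to 130 mm short of the stop.
- keeper (a joint): travel of the sliding keeper, m: 0 to 0.008 at the start (open, clear of the channel), 0.040 = fully closed, against its own stop. It slides along the rail's +y axis, across the channel, with about 2 N of friction, and stays where it is left. If the row is not home its bar strikes a heatsink.
- keeper_tip (a point): tip of the keeper's steel bar (10 mm wide, 15 to 25 mm above the table, centred at rail x = +29 mm), 28 mm from the channel's centre line when fully open, 12 mm past it when closed. The closed bar's face is 126 mm from the stop, the home row takes 120 mm. Its guide beside the channel is 14 mm tall, with two cheeks 22 mm tall next to the wall.
- keeper_tab (a point): centre of the outer face of the keeper's black upright tab, the face to push on (in the rail's +y direction). The tab is 30 mm wide along the channel, 8 mm thick, from 15 to 45 mm above the table; this point is 32 mm above the table and moves with the keeper: 84 mm from the channel's centre line when open, 44 mm when closed.
- capacitor: bystander, to be left alone: black upright can, 24 mm diameter, 42 mm tall; stands close beside the channel on the keeper's side, near the stop end. Origin: underside, centre.
- round_sink: bystander, to be left alone: round finned aluminium heatsink, 48 mm diameter, 26 mm tall; on the keeper's side, near the open end. Origin: underside, centre.
- fan: bystander, to be left alone: small square black fan, 50 x 50 x 15 mm, lying on the side away from the keeper. Origin: underside, centre.
- memory: bystander, to be left alone: green memory module, 100 x 30 x 6 mm, lying flat on the side away from the keeper. Origin: underside, centre.
- screwdriver: bystander, to be left alone: screwdriver lying on the right of the table. Origin: underside, centre.
- brush: bystander, to be left alone: brush lying on the right of the table, farther away. Origin: underside, centre.
- parts_tray: bystander, to be left alone: small open grey tray, 80 x 60 x 20 mm, on the left of the table. Origin: underside, centre.

How it is judged:
By the outcome, as a careful person would: the job done as asked, in the order asked, and still so for the second after the job is handed in, with the robot touching nothing.
It also fails if it takes over 48 s, if anything falls off the work surface, if the arm or the gripper's body presses on something with over 40 N, if the wrist force passes 120 N, or if a joint passes its speed limit or range.

### The arm

A 7-joint arm with a two-finger parallel gripper is mounted at the origin on the work surface. World frame = base frame: x ahead of the robot, y to its left, z up, the work surface at z = 0. Lengths are in m, angles in rad, forces in N, time in s.
With the tool pointing down it reaches from about 0.4 to 0.85 m from the base axis. Payload 10.4 kg.
Tool frame: the origin (TCP) lies midway between the tips of the shut fingers; the grasp point (between the pads) lies manip.pinch_z behind it (manip.pinch_z is the distance from the TCP to the grasp point, in m); z points along the fingers, y is the direction in which the jaws open and shut (so a half turn about z gives the same grasp; the last joint's range is limited). The gripper opens to 85 mm and grips with 20 to 120 N. Pads are 22 mm wide; open, the fingers measure 114 mm over their backs; the gripper's body (76 mm by 85 mm) begins 54 mm behind the grasp point. The pads swing forward as they close: fully open they stand 13 mm farther back than shut.
Start: joints at [1.294, 0.332, -0.065, 1.46, 0.022, 1.35, -0.088], TCP at [0.157, -0.605, 0.231] pointing down, gripper open.
Joint ranges: [-2.6, 2.6], [-0.5, 2.12], [-1.47, 1.34], [0.16, 2.42], [-1.27, 4.41], [0.06, 2.06], [-2.6, 2.6]. Speed limits (rad/s): [2.22, 2.22, 2.79, 2.79, 3.14, 3.14, 3.14].

### API

Orientations are given as a unit quaternion [x, y, z, w].
In Python, from workcell import manip gives the robot as it stands.
- The arm moves only by the shell command python3 -m handwheel 'ROWS' [FORCE]. ROWS is JSON, a list that holds one entry, the list of rows, each a list of 7 numbers: the shift along the tool's x, y, z in m, then the turn, a rotation vector about the tool's x, y, z in rad, then the finger opening in m, from 0 to 0.0854. In form: [[[tx, ty, tz, ax, ay, az, claw], ...]]. A call has 1 to 8 rows; each row is the pose to reach, as a shift and turn from the pose commanded when the call began, along the tool's axes at that moment; what a row does not reach only later rows make up. A row lasts 1/8 s, in which the tool goes at most 62.5 mm and 10.7 degrees, less where a joint would pass 70% of its speed; a pose out of reach is approached as far as the arm can. A call with a gripper value outside its range is refused whole. The fingers move at their own pace and stop on an object; FORCE is the grip in N (left out, the last holds). Time passes only in rows, so rows that repeat a pose let the fingers close. It gives the time, the measured TCP pose, the force and the opening at its end, in the units of the state.
- manip.get_obs(): the state, without advancing time (a new reading comes with each control period).
- manip.camera(name): name is "side" or "top" or "wrist"; returns the picture (480x640x3 uint8, blue, green, red); there is no depth.
- manip.calibration(name): a dict with "fx", "fy", "cx", "cy" (pixels), "k1" (the pictures are not rectified: a ray, as slopes to the right and down, at radius r is drawn at 1 + k1 r^2 times it, then the intrinsics apply), "view" (4x4, takes a point from world to camera coordinates); the wrist camera has in their place "tool_from_camera" (4x4, takes a point from camera to tool coordinates, whose origin is the TCP and whose axes are the flange's). Camera axes: x right, y up, looking along -z (the intrinsics and any distortion apply to the point x, -y, -z); pixel columns grow to the right and rows downward; lengths in m; the calibration is good to about 2 mm. A picture is of the moment at which its call begins: read the wrist's pose just before it. calibration takes no time and is no camera call.
- manip.hand_in(): hands the job in, once; it reports no verdict.
The state is a dict: "clock": time; "joint_pos": joint angles; "joint_velocities": joint speeds; "tau": joint torques, N m; "position": TCP position; "ee_rot": TCP orientation; "ft_force": force on the tool from outside, world axes, zero at the start; "torque": the same for the moment, N m; "grip_width": opening from 0.0 (shut) to 1.0 (fully open).
Only numpy, scipy, OpenCV 4.12 (cv2) and the standard library are available. Lean on these libraries where they do the work, as an engineer would, in place of code of your own. Each camera call takes 0.05 s, during which the arm holds its last target.

## Working session

There is one attempt and no reset: what is moved stays moved. The work goes in short steps, Python scripts to look and compute and a shell command to move; the robot and the scene stay as the last step left them, time stands still between calls to the robot, and variables do not carry over. Pictures are saved under pics/ and viewed, and the job is handed in when it is done.

```bash
mkdir -p pics; ls; python3 - <<'E'
from workcell import manip
import cv2
print(manip.get_obs()); print(manip.pinch_z)
for n in ("side","top","wrist"):
    c=manip.calibration(n); print(n,c)
    cv2.imwrite(f"pics/{n}0.png",manip.camera(n))
E
```

```text
pics
{'clock': 0.0, 'joint_pos': array([ 1.29443805,  0.33286197, -0.06470563,  1.46098372,  0.02159521,
        1.34994631, -0.0885366 ]), 'joint_velocities': array([-4.05955328e-04, -1.22834619e-03, -9.27826528e-04, -4.08108134e-05,
       -8.69981188e-04,  1.57609258e-04,  1.47707369e-03]), 'tau': array([ 1.12635303e-05, -6.25442219e+01,  4.93377121e-02, -3.91606236e+01,
        1.63053110e-02,  9.75394563e-03,  5.36119705e-05]), 'position': array([ 0.15679613, -0.6045879 ,  0.23050191]), 'ee_rot': array([ 9.91962015e-01,  1.26533775e-01, -1.28408042e-04, -7.40911260e-04]), 'ft_force': array([-0.02641327, -0.22966739,  0.71339521]), 'torque': array([-0.00684637, -0.0098032 ,  0.02665887]), 'grip_width': 0.9994434199997752}
0.0187
side {'fx': 496.2442811885073, 'fy': 496.2442811885073, 'cx': 316.432229972065, 'cy': 238.9590725775621, 'k1': -0.10141700278773973, 'view': array([[ 9.31238101e-01, -3.64411302e-01, -4.52453118e-05,
        -5.20278727e-01],
       [ 2.28425129e-01,  5.83634279e-01,  7.79225891e-01,
        -1.58694522e-01],
       [-2.83932314e-01, -7.25655174e-01,  6.2
[... 313 characters left out ...]
 -0.08383016],
       [ 0.96725084,  0.14772032,  0.20640864, -0.56806054],
       [-0.20344205, -0.03508469,  0.97845817, -0.89613308],
       [ 0.        ,  0.        ,  0.        ,  1.        ]])}
wrist {'fx': 392.47428243391573, 'fy': 392.47428243391573, 'cx': 312.7554812038034, 'cy': 245.08307129715854, 'k1': -0.030822773206894867, 'tool_from_camera': array([[ 3.17564595e-04,  9.51068332e-01,  3.08980464e-01,
         7.81373073e-02],
       [ 9.99999829e-01, -4.53647969e-04,  3.68585362e-04,
         8.13219628e-04],
       [ 4.90718225e-04,  3.08980294e-01, -9.51068314e-01,
        -1.41611615e-01],
       [ 0.00000000e+00,  0.00000000e+00,  0.00000000e+00,
         1.00000000e+00]])}
```

View pics/top0.png

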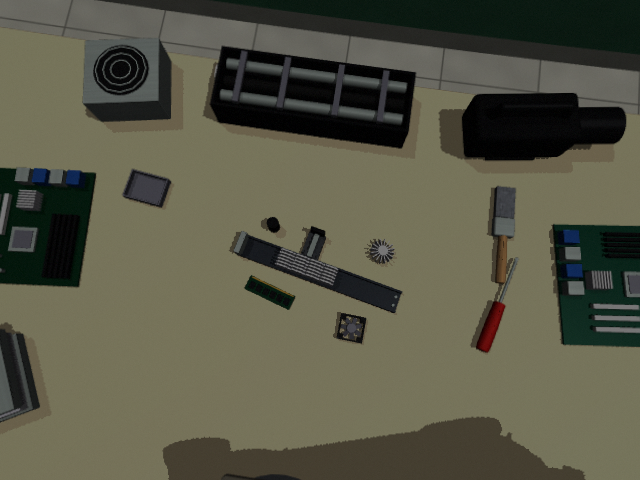

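View pics/side0.png

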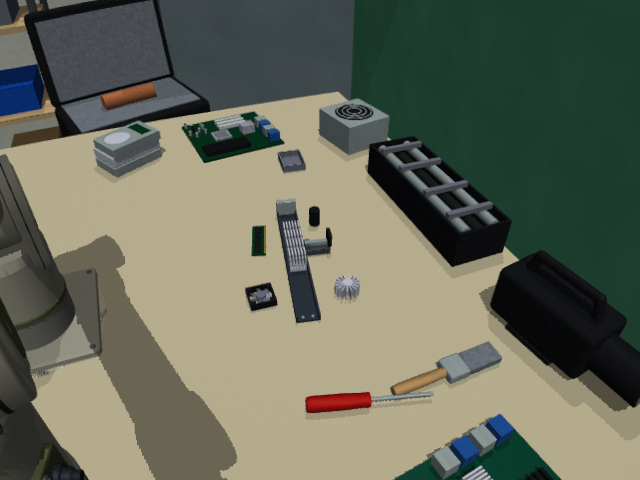

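```bash
python3 - <<'E'
import cv2
a=cv2.imread("pics/top0.png")[210:330,225:415]
cv2.imwrite("pics/top0c.png",cv2.resize(a,None,fx=4.2,fy=4.2,interpolation=cv2.INTER_CUBIC))
a=cv2.imread("pics/side0.png")[190:330,235:375]
cv2.imwrite("pics/side0c.png",cv2.resize(a,None,fx=4.2,fy=4.2,interpolation=cv2.INTER_CUBIC))
E
cat > h.py <<'E'
import numpy as np, cv2
from workcell import manip
from scipy.spatial.transform import Rotation as R
def cam(name,obs=None):
    c=manip.calibration(name)
    if name=="wrist":
        o=obs or manip.get_obs()
        T=np.eye(4);T[:3,:3]=R.from_quat(o["ee_rot"]).as_matrix();T[:3,3]=o["position"]
        V=np.linalg.inv(T@c["tool_from_camera"])
    else: V=c["view"]
    return c,V
def proj(name,P,obs=None):
    c,V=cam(name,obs); p=np.atleast_2d(P)@V[:3,:3].T+V[:3,3]
    s=np.c_[p[:,0]/-p[:,2],-p[:,1]/-p[:,2]]; s=s*(1+c["k1"]*(s**2).sum(1,keepdims=True))
    return s*[c["fx"],c["fy"]]+[c["cx"],c["cy"]]
def back(name,uv,z,obs=None):
    c,V=cam(name,obs); d=(np.atleast_2d(uv)-[c["cx"],c["cy"]])/[c["fx"],c["fy"]]
    s=d.copy()
    for _ in range(20): s=d/(1+c["k1"]*(s**2).sum(1,keepdims=True))
    r=np.c_[s[:,0],-s[:,1],-np.ones(len(s))]@V[:3,:3]; o=-V[:3,:3].T@V[:3,3]
    return o+r*((z-o[2])/r[:,2])[:,None]
E
```

```text
(no output)
```

View pics/top0c.png

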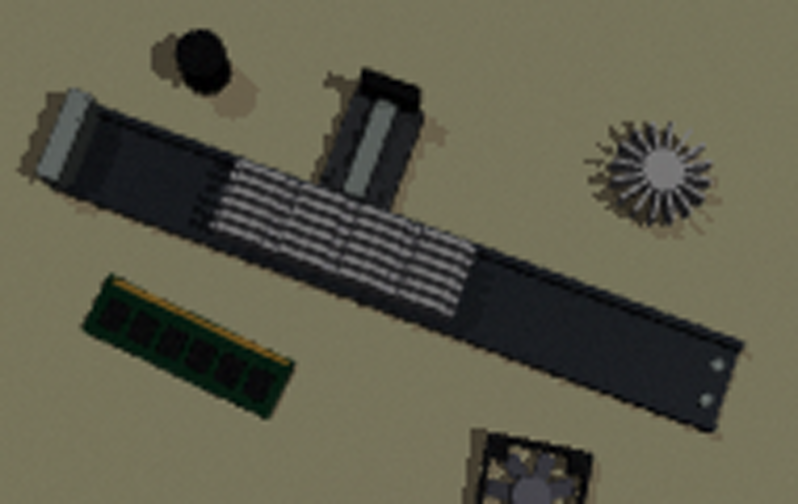

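View pics/side0c.png

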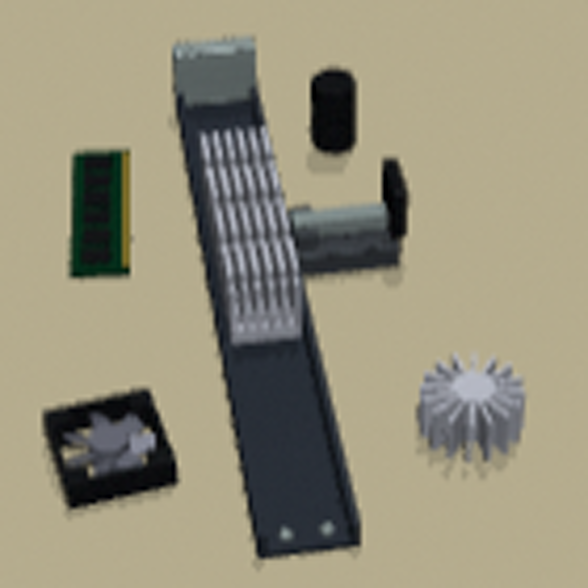

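View pics/wrist0.png

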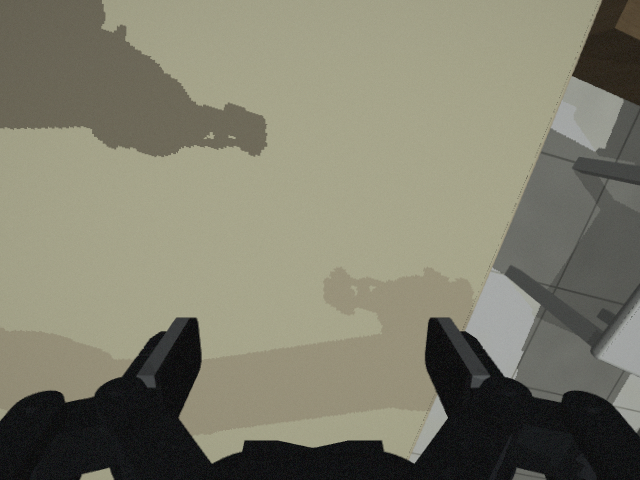

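```bash
cat > fit.py <<'E'
from h import *
from scipy.optimize import least_squares
f=lambda U,ox,oy:(np.array(U)+.5)/4.2-.5+[ox,oy]
# (rail xyz, top px)
T=[((-.17,-.0225,.014),(743,343)),((-.17,.0225,.014),(713,431)),((.172,-.0225,.04),(75,90)),((.160,-.0225,.04),(94,98)),((.160,.0225,.04),(57,187)),((.172,.0225,.04),(38,178))]
S=[((-.17,.0225,.014),(258,556)),((-.17,-.0225,.014),(359,545)),((.160,.0225,.04),(174,58)),((.160,-.0225,.04),(256,50)),]
S[0]=((-.17,.0225,.0),(258,557)); S[1]=((-.17,-.0225,.0),(359,545))
def W(p,P): 
    r=R.from_euler("z",p[2]).as_matrix(); return np.array(P)@r.T+[p[0],p[1],0]
def res(p,sel):
    o=[]
    if "t" in sel:o.append(proj("top",W(p,[t[0] for t in T]))-f([t[1] for t in T],225,210))
    if "s" in sel:o.append(proj("side",W(p,[t[0] for t in S]))-f([t[1] for t in S],235,190))
    return np.concatenate(o).ravel()
if __name__=="__main__":
  for sel in ("t","s","ts"):
    q=least_squares(res,[.58,0,1.3],args=(sel,)); print(sel,q.x,np.degrees(q.x[2]));print(q.fun.reshape(-1,2).round(1).tolist())
  p=q.x
  inv=lambda w:(w-[p[0],p[1],0])@R.from_euler("z",p[2]).as_matrix()
  print("row ends top z=.044 front/back", inv(back("top",f([(243,155),(476,243),(207,230),(449,317)],225,210),.044)).round(4).tolist())
  print("row back side bottom-step z=.038", inv(back("side",f([(232,346),(301,340)],235,190),.038)).round(4).tolist())
  print("tab top outer corners z=.045", inv(back("top",f([(365,68),(423,90),(420,110),(361,92)],225,210),.045)).round(4).tolist())
  print("cap top", inv(back("top",f([(200,47)],225,210),.042)).round(4).tolist(),"rsink",inv(back("top",f([(664,170)],225,210),.026)).round(4).tolist())
  print("stop",W(p,[(.16,0,.024),(-.17,0,0),(.029,-.084,.032)]))
E
python3 fit.py
```

```text
t [ 0.50990039 -0.0065885   1.3709451 ] 78.54936831860613
[[0.9, 0.1], [1.0, 0.6], [-1.2, -0.2], [-0.1, -0.1], [0.2, -0.3], [-0.9, -0.3]]
s [ 0.51028074 -0.00484959  1.36483623] 78.1993559149326
[[-0.1, 0.6], [0.2, 0.4], [-0.1, -0.9], [-0.0, -0.8]]
ts [ 0.50982961 -0.00613325  1.36839092] 78.40302466453417
[[0.7, 0.3], [0.7, 0.8], [-1.3, -0.4], [-0.2, -0.2], [0.0, -0.5], [-1.1, -0.5], [0.2, 1.2], [0.6, 0.9], [-0.4, -0.5], [-0.3, -0.5]]
row ends top z=.044 front/back [[0.0827, -0.0204, 0.044], [-0.0341, -0.0192, 0.044], [0.0855, 0.0186, 0.044], [-0.0341, 0.0176, 0.044]]
row back side bottom-step z=.038 [[-0.0726, 0.0202, 0.038], [-0.074, -0.0114, 0.038]]
tab top outer corners z=.045 [[0.0435, -0.0794, 0.045], [0.0141, -0.0789, 0.045], [0.0121, -0.0693, 0.045], [0.0412, -0.0678, 0.045]]
cap top [[0.121, -0.0624, 0.042]] rsink [[-0.106, -0.086, 0.026]]
stop [[ 0.5419938   0.15060048  0.024     ]
 [ 0.47565516 -0.17266285  0.        ]
 [ 0.59794458  0.00538854  0.032     ]]
```

```bash
cat > go.py <<'E'
import sys; from h import *
# rail pose
p=np.array(eval(open("rail.txt").read()))
Rr=R.from_euler("z",p[2])
o=manip.get_obs(); t=R.from_quat(o["ee_rot"])
def rel(rx,ry,z,yaw_rail_deg,cmd=None):
    w=Rr.apply([rx,ry,0])+[p[0],p[1],z]
    d=t.inv().apply(w-o["position"])
    tgt=R.from_euler("z",p[2]+np.radians(yaw_rail_deg))*R.from_euler("x",np.pi)
    return d.round(4),(t.inv()*tgt).as_rotvec().round(4)
cur=Rr.inv().apply(o["position"]-[p[0],p[1],0])
print("clock %.2f"%o["clock"],"TCP rail",cur.round(4),"yaw rel",np.degrees((Rr.inv()*t*R.from_euler("x",-np.pi)).as_rotvec()).round(2),"F",Rr.inv().apply(o["ft_force"]).round(1),"q",o["joint_pos"].round(2),"g",round(o["grip_width"],3))
if len(sys.argv)>1: print(*rel(*map(float,sys.argv[1:5])))
E
echo "[0.50983,-0.00613,1.3695]">rail.txt; python3 go.py -0.085 0 0.12 0
```

```text
clock 0.15 TCP rail [-0.6571  0.2262  0.2307] yaw rel [ 6.000e-02 -3.000e-02 -6.392e+01] F [ 0.   1.3 -0.6] q [ 1.29  0.33 -0.06  1.46  0.02  1.35 -0.09] g 1.003
[ 0.4546 -0.4143  0.1111] [-1.0000e-03 -5.0000e-04 -1.1157e+00]
```

```bash
python3 -m handwheel '[[[0.02,-0.018,0,0,0,-0.06,0],[0.06,-0.055,0,0,0,-0.18,0],[0.1,-0.09,0,0,0,-0.3,0],[0.14,-0.126,0.01,0,0,-0.42,0],[0.18,-0.162,0.02,0,0,-0.54,0],[0.22,-0.2,0.03,0,0,-0.64,0],[0.26,-0.235,0.04,0,0,-0.74,0],[0.28,-0.255,0.05,0,0,-0.8,0]]]' 20; python3 go.py -0.085 0 0.12 0
```

```text
clock: 1.15
position: [0.3653, -0.2855, 0.181]
ee_rot: [0.863, 0.505, 0.0, 0.0]
ft_force: [-0.5, -1.2, 0.1]
grip_width: 0.001
clock 1.15 TCP rail [-0.3026  0.0858  0.181 ] yaw rel [ -0.02   0.   -17.78] F [-1.3  0.2  0.1] q [ 0.98  0.04 -0.42  1.92  0.02  1.19  0.04] g 0.001
[0.2334 0.0152 0.061 ] [ 3.000e-04  0.000e+00 -3.103e-01]
```

```bash
python3 -m handwheel '[[[0.04,0.002,0.01,0,0,-0.06,0],[0.08,0.005,0.02,0,0,-0.12,0],[0.12,0.008,0.03,0,0,-0.18,0],[0.16,0.01,0.04,0,0,-0.24,0],[0.2,0.013,0.05,0,0,-0.29,0],[0.2334,0.0152,0.061,0,0,-0.3103,0],[0.2334,0.0152,0.061,0,0,-0.3103,0]]]'; python3 go.py -0.085 0 0.12 0; python3 - <<'E'
from h import *
import json
o=manip.get_obs(); json.dump({k:list(o[k]) for k in("position","ee_rot")},open("o1.json","w"))
cv2.imwrite("pics/w1.png",manip.camera("wrist"))
E
```

```text
clock: 2.02
position: [0.4929, -0.0904, 0.1193]
ee_rot: [0.775, 0.632, 0.0, -0.001]
ft_force: [0.5, -0.5, -0.3]
grip_width: 0.0
clock 2.02 TCP rail [-0.086  -0.0002  0.1193] yaw rel [ 0.08 -0.07 -0.11] F [-0.4 -0.6 -0.3] q [ 0.67  0.22 -0.64  1.89  0.14  1.08 -0.23] g 0.0
[ 0.001  -0.0002 -0.0007] [-0.0014 -0.0013 -0.0019]
```

View pics/w1.png

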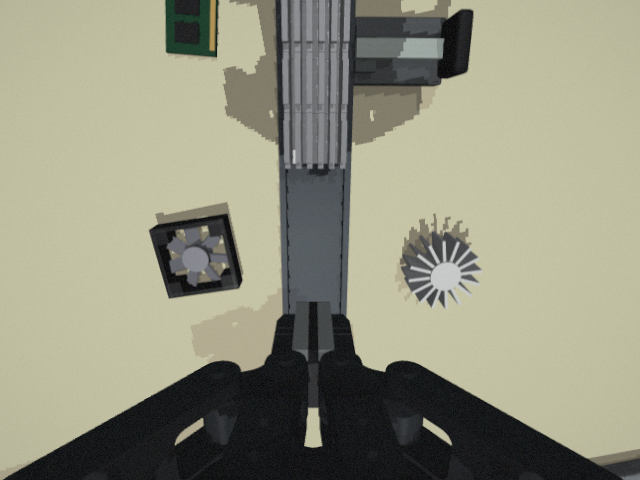

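```bash
python3 - <<'E'
import cv2
a=cv2.imread("pics/w1.png")[0:330,220:480]
b=cv2.resize(a[130:330,30:160],None,fx=4,fy=3,interpolation=cv2.INTER_CUBIC)
cv2.imwrite("pics/w1b.png",b)
E
```

```text
(no output)
```

View pics/w1b.png

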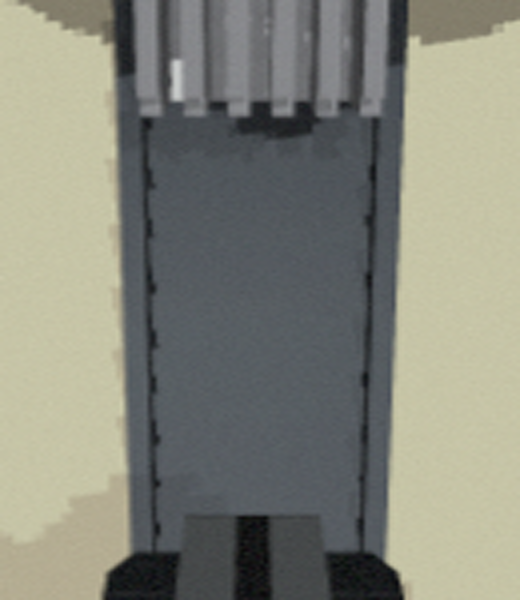

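```bash
python3 - <<'E'
from h import *
import json
o=json.load(open("o1.json")); p=np.array(eval(open("rail.txt").read())); Rr=R.from_euler("z",p[2])
b=lambda U,z:Rr.inv().apply(back("wrist",np.array(U)/[4,3]+[250,130],z,o)-[p[0],p[1],0]).round(4).tolist()
print("wall",b([(118,150),(404,150),(131,500),(388,500)],.014))
print("row end",b([(150,115),(372,115)],.038),b([(150,97),(372,97)],.044))
print("tab", Rr.inv().apply(back("wrist",[(472,12),(470,70)],.045,o)-[p[0],p[1],0]).round(4).tolist())
print("tips px", proj("wrist",np.array(o["position"])[None],o))
E
```

```text
wall [[-0.0449, 0.0214, 0.014], [-0.045, -0.0235, 0.014], [-0.1253, 0.0213, 0.014], [-0.1253, -0.023, 0.014]]
row end [[-0.0348, 0.0146, 0.038], [-0.0348, -0.0166, 0.038]] [[-0.0309, 0.0141, 0.044], [-0.0309, -0.0161, 0.044]]
tab [[0.0424, -0.078, 0.045], [0.0159, -0.0799, 0.045]]
tips px [[313.84572258 320.26715825]]
```

```bash
python3 -m handwheel '[[[0.005,0.0006,0.02,0,0,-0.002,0],[0.008,0.0006,0.045,0,0,-0.002,0],[0.01,0.0006,0.07,0,0,-0.002,0],[0.011,0.0006,0.09,0,0,-0.002,0],[0.011,0.0006,0.102,0,0,-0.002,0],[0.011,0.0006,0.102,0,0,-0.002,0]]]'; python3 go.py -0.05 -0.001 0.017 0;python3 - <<'E'
from h import *
a=manip.camera("side")
cv2.imwrite("pics/s2.png",cv2.resize(a[170:330,215:395],None,fx=4,fy=3.7,interpolation=cv2.INTER_CUBIC))
E
```

```text
clock: 2.82
position: [0.4948, -0.0827, 0.0179]
ee_rot: [0.776, 0.631, -0.0, -0.0]
ft_force: [-0.7, -0.7, 1.0]
grip_width: -0.002
clock 2.83 TCP rail [-0.078  -0.0006  0.0179] yaw rel [ 0.06  0.02 -0.27] F [-0.8  0.6  1. ] q [ 0.61  0.37 -0.6   1.97  0.27  0.89 -0.34] g -0.002
[0.0281 0.0003 0.0009] [-0.0011  0.0004 -0.0046]
```

View pics/s2.png

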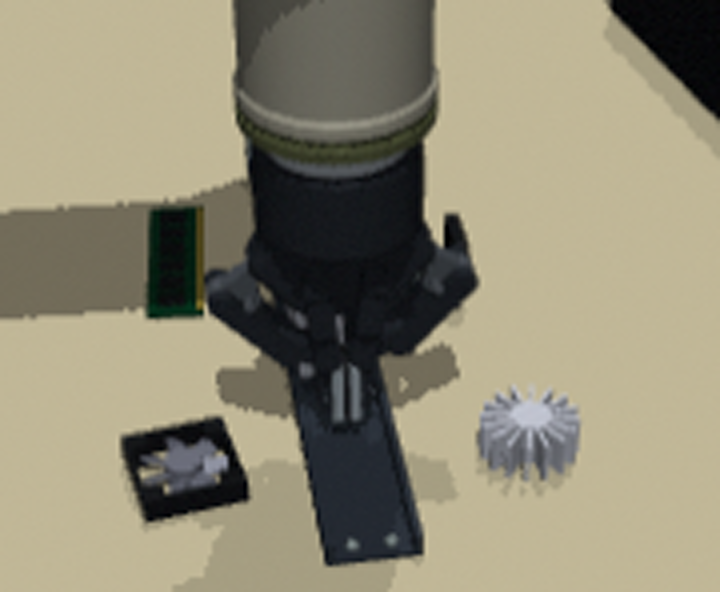

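```bash
python3 -m handwheel '[[[0.006,0,0.001,0,0,0,0],[0.012,0,0.001,0,0,0,0],[0.018,0,0.001,0,0,0,0],[0.022,0,0.001,0,0,0,0],[0.025,0,0.001,0,0,0,0],[0.028,0,0.001,0,0,0,0],[0.031,0,0.001,0,0,0,0],[0.034,0,0.001,0,0,0,0]]]'; python3 go.py
```

```text
clock: 3.88
position: [0.5023, -0.0486, 0.0173]
ee_rot: [0.776, 0.631, -0.0, 0.0]
ft_force: [0.3, -1.7, 0.3]
grip_width: -0.002
clock 3.88 TCP rail [-0.0431 -0.0011  0.0173] yaw rel [-0.    0.02 -0.21] F [-1.6 -0.6  0.3] q [ 0.55  0.38 -0.62  1.96  0.28  0.89 -0.42] g -0.002
```

```bash
python3 -m handwheel '[[[0.003,0,0,0,0,0,0],[0.006,0,0,0,0,0,0],[0.009,0,0,0,0,0,0],[0.012,0,0,0,0,0,0],[0.015,0,0,0,0,0,0],[0.018,0,0,0,0,0,0],[0.021,0,0,0,0,0,0],[0.024,0,0,0,0,0,0]]]'; python3 go.py;python3 - <<'E'
from h import *
cv2.imwrite("pics/w3.png",manip.camera("wrist"))
a=manip.camera("top")
cv2.imwrite("pics/t3.png",cv2.resize(a[210:330,225:415],None,fx=4.2,fy=4.2,interpolation=cv2.INTER_CUBIC))
E
```

```text
clock: 4.88
position: [0.5072, -0.0249, 0.0173]
ee_rot: [0.776, 0.631, -0.0, 0.0]
ft_force: [0.5, -0.4, 0.8]
grip_width: -0.004
clock 4.88 TCP rail [-0.0189 -0.0012  0.0173] yaw rel [-0.   0.  -0.2] F [-0.3 -0.6  0.8] q [ 0.51  0.39 -0.62  1.95  0.29  0.89 -0.47] g -0.004
```

View pics/w3.png

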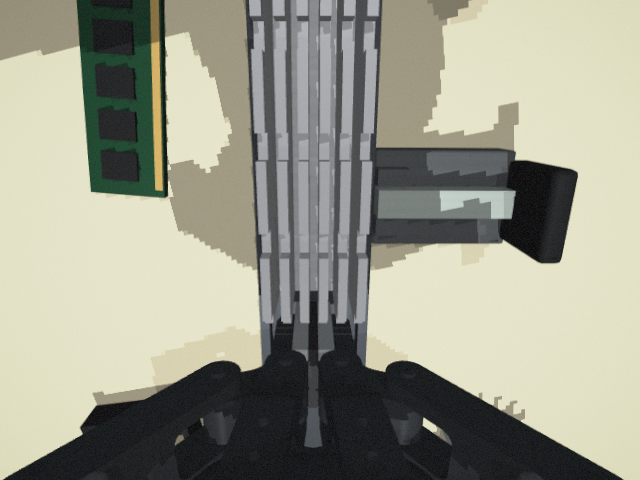

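View pics/t3.png

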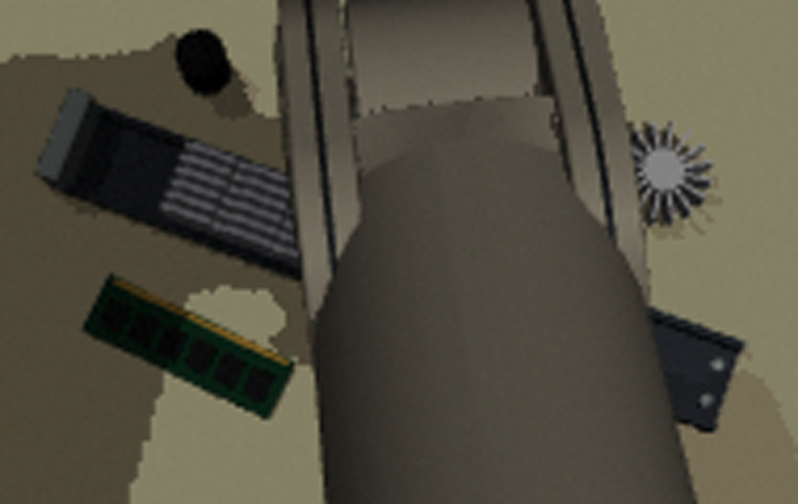

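```bash
python3 -m handwheel '[[[0.003,0,0,0,0,0,0],[0.006,0,0,0,0,0,0],[0.009,0,0,0,0,0,0],[0.012,0,0,0,0,0,0],[0.015,0,0,0,0,0,0],[0.018,0,0,0,0,0,0],[0.021,0,0,0,0,0,0],[0.024,0,0,0,0,0,0]]]'; python3 go.py; python3 -m handwheel '[[[0.003,0,0,0,0,0,0],[0.006,0,0,0,0,0,0],[0.009,0,0,0,0,0,0],[0.012,0,0,0,0,0,0],[0.014,0,0,0,0,0,0],[0.015,0,0,0,0,0,0],[0.016,0,0,0,0,0,0],[0.017,0,0,0,0,0,0]]]'; python3 go.py
```

```text
clock: 5.98
position: [0.5121, -0.0014, 0.0173]
ee_rot: [0.776, 0.631, -0.0, 0.0]
ft_force: [0.0, -1.2, 0.2]
grip_width: -0.0
clock 5.97 TCP rail [ 0.0051 -0.0013  0.0173] yaw rel [-0.01  0.   -0.19] F [-1.2 -0.3  0.2] q [ 0.46  0.4  -0.63  1.94  0.3   0.9  -0.52] g -0.0
clock: 6.98
position: [0.5155, 0.0151, 0.0173]
ee_rot: [0.776, 0.631, -0.0, 0.0]
ft_force: [-0.3, -1.8, 0.4]
grip_width: 0.001
clock 6.97 TCP rail [ 0.0219 -0.0013  0.0173] yaw rel [-0.    0.01 -0.2 ] F [-1.8 -0.1  0.4] q [ 0.43  0.41 -0.63  1.93  0.3   0.9  -0.56] g 0.001
```

Now ease in at 1 mm per row until force rises.

```bash
python3 -m handwheel '[[[0.001,0,0,0,0,0,0],[0.002,0,0,0,0,0,0],[0.003,0,0,0,0,0,0],[0.004,0,0,0,0,0,0]]]'; python3 go.py; python3 -m handwheel '[[[0.001,0,0,0,0,0,0],[0.002,0,0,0,0,0,0],[0.003,0,0,0,0,0,0]]]'; python3 go.py
```

```text
clock: 7.48
position: [0.5163, 0.0191, 0.0173]
ee_rot: [0.776, 0.631, -0.0, 0.0]
ft_force: [-0.1, -1.3, 0.1]
grip_width: -0.001
clock 7.47 TCP rail [ 0.026  -0.0013  0.0173] yaw rel [-0.    0.   -0.19] F [-1.3 -0.2  0.1] q [ 0.43  0.41 -0.63  1.93  0.3   0.9  -0.56] g -0.001
clock: 7.85
position: [0.5169, 0.022, 0.0173]
ee_rot: [0.776, 0.631, -0.0, 0.0]
ft_force: [-0.8, -2.0, 0.3]
grip_width: 0.003
clock 7.85 TCP rail [ 0.029  -0.0013  0.0173] yaw rel [-0.    0.   -0.19] F [-2.1  0.4  0.3] q [ 0.42  0.41 -0.63  1.93  0.31  0.9  -0.57] g 0.003
```

```bash
python3 -m handwheel '[[[0.0007,0,0,0,0,0,0],[0.0014,0,0,0,0,0,0]]]'; python3 go.py; python3 - <<'E'
from h import *
a=manip.camera("top")
cv2.imwrite("pics/t4.png",cv2.resize(a[220:280,225:325],None,fx=8,fy=8,interpolation=cv2.INTER_CUBIC))
E
```

```text
clock: 8.1
position: [0.5172, 0.0233, 0.0173]
ee_rot: [0.776, 0.631, -0.0, 0.0]
ft_force: [-0.4, -1.5, 0.0]
grip_width: -0.001
clock 8.10 TCP rail [ 0.0303 -0.0014  0.0173] yaw rel [-0.    0.01 -0.2 ] F [-1.6  0.1  0. ] q [ 0.42  0.41 -0.63  1.93  0.31  0.9  -0.57] g -0.001
```

View pics/t4.png

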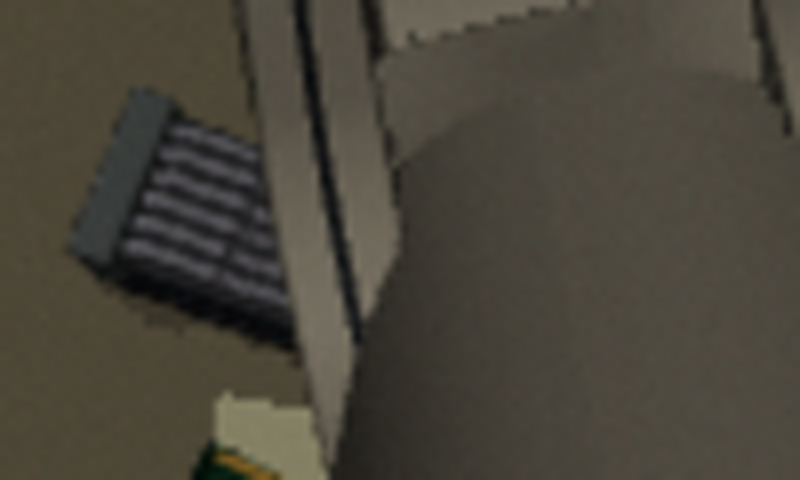

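Nearly there; only a few mm left. Continue in small steps.

```bash
for i in 1; do python3 -m handwheel '[[[0.0007,0,0,0,0,0,0],[0.0014,0,0,0,0,0,0]]]' | grep force; python3 go.py;  python3 -m handwheel '[[[0.0007,0,0,0,0,0,0],[0.0014,0,0,0,0,0,0]]]'|grep force; python3 go.py; done
```

```text
ft_force: [-2.7, -5.1, 2.3]
clock 8.40 TCP rail [ 0.0312 -0.0013  0.0173] yaw rel [ 0.01  0.05 -0.21] F [-5.6  1.6  2.3] q [ 0.42  0.41 -0.63  1.93  0.31  0.9  -0.58] g -0.001
ft_force: [-4.0, -10.6, 6.1]
clock 8.65 TCP rail [ 0.0312 -0.0014  0.0173] yaw rel [ 0.04  0.15 -0.27] F [-11.2   1.8   6.1] q [ 0.41  0.41 -0.63  1.92  0.31  0.9  -0.58] g 0.004
```

```bash
python3 -m handwheel '[[[-0.002,0,0,0,0,0,0],[-0.006,0,0,0,0,0,0],[-0.016,0,0,0,0,0,0],[-0.036,0,0,0,0,0,0],[-0.06,0,-0.015,0,0,0,0],[-0.07,0,-0.05,0,0,0,0],[-0.07,0,-0.1,0,0,0,0],[-0.07,0,-0.1,0,0,0,0]]]'; python3 go.py 0.029 -0.12 0.12 -90; python3 - <<'E'
from h import *
import json
o=manip.get_obs(); json.dump({k:list(o[k]) for k in("position","ee_rot")},open("o5.json","w"))
cv2.imwrite("pics/w5.png",manip.camera("wrist"))
E
```

```text
clock: 9.65
position: [0.5058, -0.0431, 0.1208]
ee_rot: [0.776, 0.631, 0.002, 0.003]
ft_force: [-0.2, -0.5, -0.8]
grip_width: -0.002
clock 9.65 TCP rail [-0.037  -0.0034  0.1208] yaw rel [-0.38  0.   -0.23] F [-0.5  0.1 -0.8] q [ 0.6   0.23 -0.67  1.88  0.16  1.08 -0.34] g -0.002
[0.0665 0.1163 0.0016] [ 0.0052 -0.0051  1.5667]
```

View pics/w5.png

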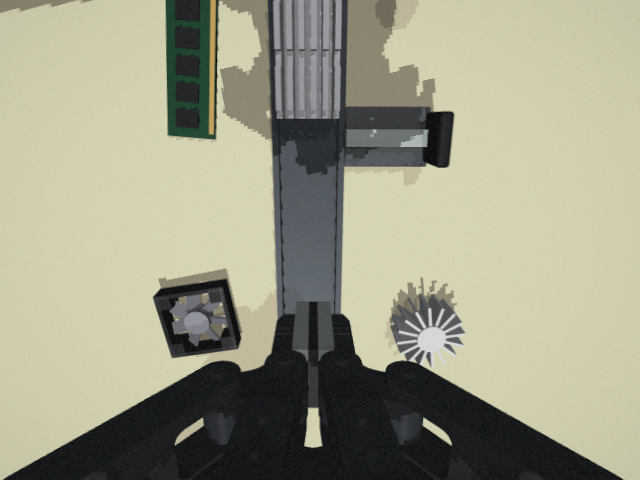

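```bash
python3 - <<'E'
from h import *
import json
o=json.load(open("o5.json")); p=np.array(eval(open("rail.txt").read())); Rr=R.from_euler("z",p[2])
b=lambda U,z:Rr.inv().apply(back("wrist",np.array(U),z,o)-[p[0],p[1],0]).round(4).tolist()
print("tab",b([(453,112),(447,167)],.045)); print("bar",b([(346,129),(346,147),(428,130),(428,147)],.025)); print("row",b([(276,118),(338,118)],.038))
E
```

```text
tab [[0.044, -0.0779, 0.045], [0.0152, -0.0774, 0.045]]
bar [[0.0349, -0.0231, 0.025], [0.0246, -0.0233, 0.025], [0.0343, -0.0711, 0.025], [0.0246, -0.0719, 0.025]]
row [[0.0411, 0.0164, 0.038], [0.041, -0.0175, 0.038]]
```

```bash
python3 -m handwheel '[[[0.008,0.013,0,0.0006,-0.0006,0.17,0],[0.016,0.026,0,0.001,-0.001,0.34,0],[0.024,0.04,0,0.0015,-0.0015,0.51,0],[0.032,0.053,0,0.002,-0.002,0.68,0],[0.04,0.066,0,0.003,-0.003,0.85,0],[0.048,0.08,0,0.003,-0.003,1.02,0],[0.056,0.093,0,0.004,-0.004,1.19,0],[0.062,0.104,0,0.005,-0.005,1.36,0]]]'; python3 go.py 0.0295 -0.115 0.12 -90
```

```text
clock: 10.7
position: [0.6176, -0.0028, 0.1153]
ee_rot: [1.0, 0.0, -0.005, -0.0]
ft_force: [0.4, -1.0, 0.5]
grip_width: -0.001
clock 10.70 TCP rail [ 0.0248 -0.1049  0.1153] yaw rel [  0.39   0.41 -78.41] F [-1.  -0.6  0.5] q [ 0.27  0.45 -0.44  1.59  0.2   1.16 -1.78] g -0.001
[ 0.0108 -0.0026 -0.0047] [0.0003 0.0091 0.2022]
```

```bash
python3 -m handwheel '[[[0.006,-0.0015,0,0,0.005,0.1,0],[0.011,-0.0026,0,0,0.009,0.2022,0],[0.011,-0.0026,0,0,0.009,0.2022,0],[0.011,-0.0026,0,0,0.009,0.2022,0]]]'; python3 go.py 0.0295 -0.115 0.022 -90; python3 - <<'E'
from h import *
cv2.imwrite("pics/w6.png",manip.camera("wrist"))
E
```

```text
clock: 11.2
position: [0.6283, -0.0004, 0.1163]
ee_rot: [0.995, -0.097, 0.0, 0.0]
ft_force: [-0.0, 0.1, -0.2]
grip_width: -0.003
clock 11.20 TCP rail [ 0.0293 -0.115   0.1163] yaw rel [-5.000e-02 -4.000e-02 -8.957e+01] F [ 0.1  0.1 -0.2] q [ 0.24  0.45 -0.4   1.57  0.19  1.15 -1.97] g -0.003
[-0.     -0.0002  0.0943] [ 0.0002 -0.001   0.0076]
```

View pics/w6.png

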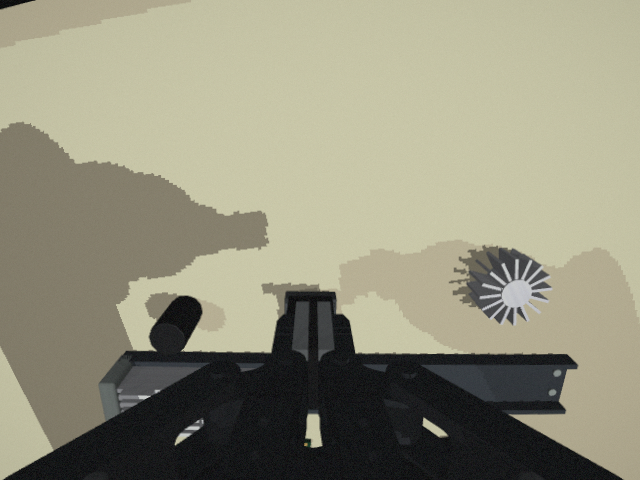

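```bash
python3 -m handwheel '[[[0.003,0,0.02,0,0,0.007,0],[0.004,0,0.045,0,0,0.007,0],[0.004,0,0.07,0,0,0.007,0],[0.004,0,0.086,0,0,0.007,0],[0.004,0,0.094,0,0,0.007,0],[0.004,0,0.094,0,0,0.007,0]]]'; python3 go.py 0.0295 -0.09 0.022 -90;python3 - <<'E'
from h import *
a=manip.camera("side")
cv2.imwrite("pics/s6.png",cv2.resize(a[170:330,215:395],None,fx=4,fy=3.7,interpolation=cv2.INTER_CUBIC))
E
```

```text
clock: 12.0
position: [0.633, -0.001, 0.023]
ee_rot: [0.995, -0.101, 0.001, -0.0]
ft_force: [0.0, -0.1, 0.2]
grip_width: 0.001
clock 12.00 TCP rail [ 0.0296 -0.1197  0.023 ] yaw rel [-8.00e-02 -1.00e-01 -9.01e+01] F [-0.1 -0.   0.2] q [ 0.22  0.57 -0.38  1.63  0.24  0.99 -2.01] g 0.001
[-0.0297  0.0002  0.0009] [-0.0002 -0.002  -0.0017]
```

View pics/s6.png

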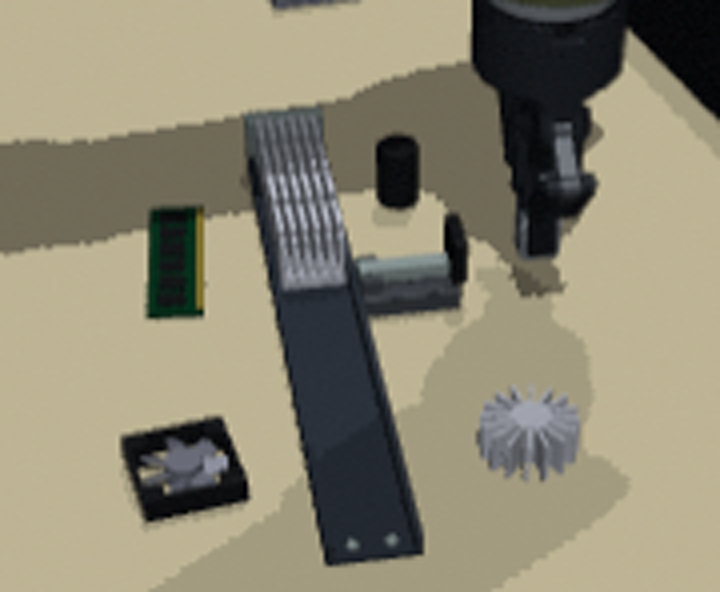

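```bash
python3 -m handwheel '[[[-0.006,0,0,0,0,0,0],[-0.013,0,0,0,0,0,0],[-0.02,0,0,0,0,0,0],[-0.024,0,0,0,0,0,0],[-0.027,0,0,0,0,0,0],[-0.03,0,0,0,0,0,0],[-0.033,0,0,0,0,0,0],[-0.036,0,0,0,0,0,0]]]'; python3 go.py; python3 -m handwheel '[[[-0.003,0,0,0,0,0,0],[-0.006,0,0,0,0,0,0],[-0.009,0,0,0,0,0,0],[-0.012,0,0,0,0,0,0],[-0.015,0,0,0,0,0,0],[-0.017,0,0,0,0,0,0],[-0.019,0,0,0,0,0,0],[-0.021,0,0,0,0,0,0]]]'; python3 go.py
```

```text
clock: 13.05
position: [0.598, 0.0062, 0.0233]
ee_rot: [0.995, -0.101, 0.002, -0.0]
ft_force: [2.6, -0.5, 0.4]
grip_width: 0.002
clock 13.05 TCP rail [ 0.0297 -0.0839  0.0233] yaw rel [ -0.12  -0.15 -90.11] F [ 0.  -2.7  0.4] q [ 0.23  0.5  -0.39  1.72  0.23  0.96 -2.02] g 0.002
clock: 14.05
position: [0.5772, 0.0105, 0.0232]
ee_rot: [0.995, -0.101, 0.001, 0.0]
ft_force: [2.3, -0.2, 2.0]
grip_width: 0.003
clock 14.05 TCP rail [ 0.0298 -0.0627  0.0232] yaw rel [ -0.11  -0.13 -90.1 ] F [ 0.3 -2.3  2. ] q [ 0.23  0.46 -0.4   1.78  0.22  0.94 -2.03] g 0.003
```

```bash
python3 -m handwheel '[[[-0.002,0,0,0,0,0,0],[-0.004,0,0,0,0,0,0],[-0.005,0,0,0,0,0,0],[-0.006,0,0,0,0,0,0]]]'; python3 go.py; python3 -m handwheel '[[[-0.001,0,0,0,0,0,0],[-0.002,0,0,0,0,0,0]]]'; python3 go.py
```

```text
clock: 14.55
position: [0.5714, 0.0117, 0.0231]
ee_rot: [0.995, -0.101, 0.001, -0.0]
ft_force: [1.5, -0.5, 1.8]
grip_width: 0.004
clock 14.55 TCP rail [ 0.0298 -0.0567  0.0231] yaw rel [ -0.1   -0.13 -90.1 ] F [-0.2 -1.5  1.8] q [ 0.23  0.45 -0.4   1.8   0.22  0.93 -2.04] g 0.004
clock: 14.8
position: [0.5711, 0.0117, 0.0232]
ee_rot: [0.995, -0.102, 0.003, -0.0]
ft_force: [13.4, -1.1, -8.9]
grip_width: 0.0
clock 14.80 TCP rail [ 0.0298 -0.0565  0.0232] yaw rel [ -0.22  -0.33 -90.12] F [  1.6 -13.3  -8.9] q [ 0.23  0.45 -0.4   1.8   0.22  0.93 -2.04] g 0.0
```

```bash
python3 -m handwheel '[[[0.002,0,0,0,0,0,0],[0.008,0,0,0,0,0,0],[0.025,0,0,0,0,0,0],[0.05,0,0,0,0,0,0],[0.06,0,-0.03,0,0,0,0],[0.06,0,-0.08,0,0,0,0],[0.06,0,-0.14,0,0,0,0],[0.06,0,-0.14,0,0,0,0]]]'; python3 go.py -0.05 -0.09 0.19 0; python3 - <<'E'
from h import *
a=manip.camera("side")
cv2.imwrite("pics/s7.png",cv2.resize(a[190:330,235:375],None,fx=4.2,fy=4.2,interpolation=cv2.INTER_CUBIC))
a=manip.camera("top")
cv2.imwrite("pics/t7.png",cv2.resize(a[210:330,225:415],None,fx=4.2,fy=4.2,interpolation=cv2.INTER_CUBIC))
E
```

```text
clock: 15.8
position: [0.6303, 0.0004, 0.1684]
ee_rot: [0.995, -0.101, 0.005, -0.0]
ft_force: [0.7, -0.7, -1.0]
grip_width: -0.001
clock 15.80 TCP rail [ 0.0304 -0.1168  0.1684] yaw rel [ -0.36  -0.52 -90.1 ] F [-0.6 -0.8 -1. ] q [ 0.24  0.41 -0.41  1.52  0.17  1.24 -1.96] g -0.001
[-0.0264  0.0805 -0.022 ] [ 0.0063 -0.0091 -1.5726]
```

View pics/s7.png

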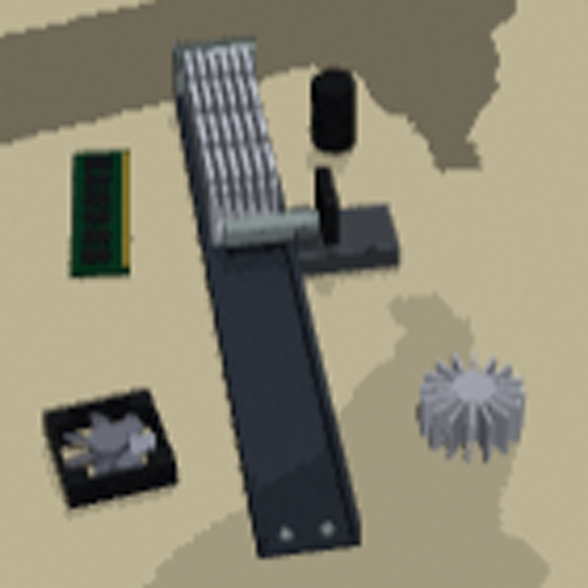

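View pics/t7.png

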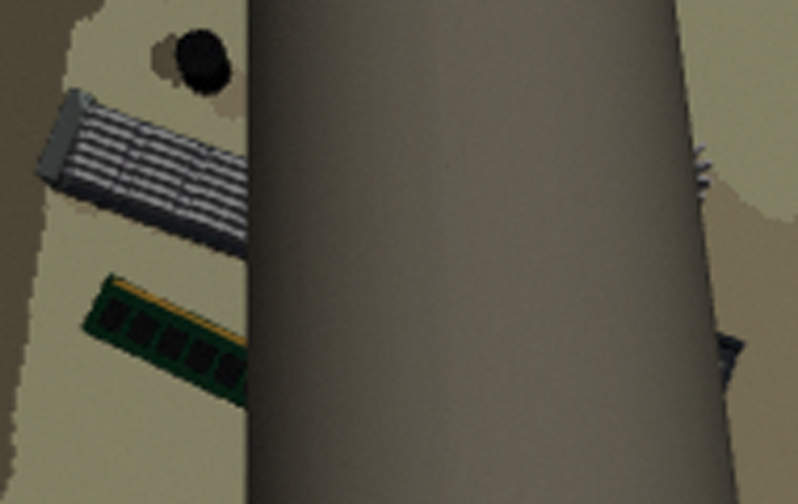

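```bash
python3 go.py 0.06 0 0.15 0;python3 - <<'E'
from h import *
p=np.array(eval(open("rail.txt").read())); Rr=R.from_euler("z",p[2])
for s in (0,.03,.036,.038,.040):
  P=Rr.apply([(.024,-.028+s,.025),(.014,-.084+s,.045)])+[p[0],p[1],0]
  print(s,((proj("side",P)-[235,190]+.5)*4.2-.5).round(1).tolist())
E
```

```text
clock 15.90 TCP rail [ 0.0295 -0.1144  0.1632] yaw rel [ -0.11  -0.11 -90.11] F [ 0.6  0.4 -0.8] q [ 0.24  0.41 -0.41  1.53  0.17  1.24 -1.97] g 0.0
[-0.1144 -0.0303  0.0129] [ 0.0018 -0.0019 -1.5727]
0 [[303.9, 224.3], [419.1, 193.2]]
0.03 [[244.1, 230.9], [359.0, 199.7]]
0.036 [[232.1, 232.2], [346.9, 201.0]]
0.038 [[228.1, 232.6], [342.9, 201.5]]
0.04 [[224.1, 233.1], [338.9, 201.9]]
```

```bash
python3 -m handwheel '[[[-0.012,-0.003,0,0,0,-0.17,0],[-0.024,-0.006,0,0,0,-0.34,0],[-0.037,-0.009,0,0,0,-0.51,0],[-0.05,-0.012,0,0,0,-0.68,0],[-0.062,-0.016,0,0,0,-0.85,0],[-0.075,-0.02,0,0,0,-1.02,0],[-0.087,-0.024,0,0,0,-1.19,0],[-0.1,-0.027,0,0,0,-1.36,0]]]'>/dev/null; python3 go.py 0.06 0 0.15 0
python3 -m handwheel '[[[0,0,0,0,0,-0.12,0],[0,0,0,0,0,-0.21,0],[0,0,0,0,0,-0.21,0]]]'>/dev/null;python3 go.py 0.06 0 0.15 0; python3 - <<'E'
from h import *
a=manip.camera("wrist")
cv2.imwrite("pics/w8.png",a)
E
```

```text
clock 16.90 TCP rail [ 0.0566 -0.013   0.1611] yaw rel [  0.05   0.02 -11.85] F [ 0.5  0.4 -0.1] q [ 0.41  0.26 -0.67  1.76  0.17  1.19 -0.71] g 0.002
[ 0.0007 -0.0134  0.0111] [-0.0009  0.0003 -0.2068]
clock 17.27 TCP rail [ 0.0564 -0.0136  0.1615] yaw rel [ 0.02  0.01 -0.19] F [-0.  -0.9  0.5] q [ 0.44  0.26 -0.69  1.76  0.18  1.19 -0.51] g 0.0
[ 0.0036 -0.0136  0.0115] [-0.0004  0.0001 -0.0032]
```

View pics/w8.png

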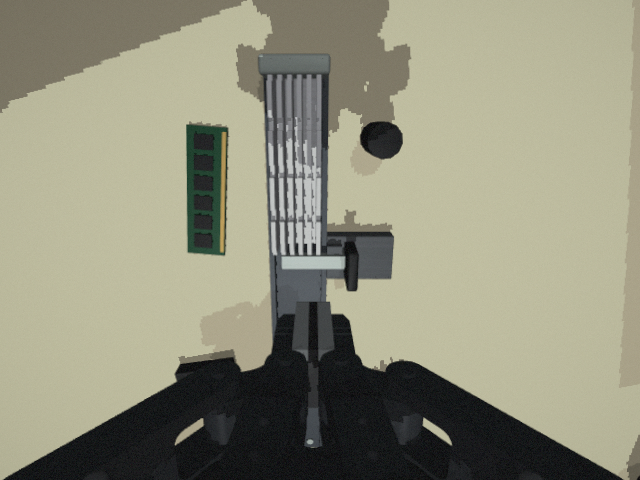

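```bash
python3 - <<'E'
from workcell import manip
print(manip.get_obs()["clock"]); print(manip.hand_in())
E
```

```text
17.325
the job is handed in; nothing more can be done
None
```

The four heatsinks are home against the end stop, the keeper is closed behind them, and I handed the job in at 17.3 s.

- **Row:** I pushed it as one train with shut fingertips, slowly, about 75 mm. It stalled at about 11 N. The wrist view afterwards showed it upright and unsplit, with no visible gap at the stop. Before the keeper push, the rear face measured about 41 mm along the rail. The nominal value is 40 mm, which is within the 2 mm calibration.
- **Keeper:** I pushed the tab until it hit its own stop at about 13 N. In the side view the bar tip is close to where the model puts it for 40 mm of travel, and the bar lies across the channel behind the row.
- **Loose parts:** In the last pictures the capacitor, memory module, fan and round heatsink were where they started. I did not check the screwdriver, brush or tray again, but the arm did not go near them after the start.
- **At hand-in:** The arm was clear of everything. No check failed. The fitted rail position was about 1 mm off across the channel from the wrist camera's reading, and I allowed for that in the row push.

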